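# Latch the sprung slide of a model-maker's gluing jig at mid position

### The job

Set the gluing jig for the next wagon: with a fingertip swing the keeper lever fully aside from under the stop pin's collar, then push the sprung slide all the way in to the end of its travel and take the fingers away, so that the spring brings it back and the dropped pin latches it at its middle position. Only push: do not touch the stop pin itself, it drops on its own. Leave the things lying around the jig where they are.

Things in the scene. Friction and masses are not known exactly. Their poses are not given: they have to be found in the camera images.
- jig: Fixed aluminium jig, base plate 290 x 90 x 10 mm on the table. Frame: origin on the table, x = direction in which the slide is pushed in (yaw 1.57 +- 0.5, roughly world +y), z up. Base x -125 to 165, y -45 to 45 mm; end fence 42 mm high at x 153 to 163. Grey bridge over the slide: x 36 to 72, y -40 to 40 mm, top 60 mm above the table; the stop pin goes down through it at x 50, y 0.
- slide (a joint): Travel of the steel sprung slide along the jig's +x, m: 0 = out (start), 0.070 = fully in. A spring pushes it back (2 N at 0, 7 N fully in). Its flat tongue (40 mm wide, top 24 mm above the table) has a slot: beyond 0.038 the freed pin drops into it, and the released slide then comes back to 0.038 and stays latched. With the pin still held up it returns to 0.
- push_face (a point): Centre of the outer face (looking to the jig's -x) of the slide's upright push plate: 44 mm wide, 8 mm thick, from 12 to 64 mm above the table; the point lies 40 mm above the table, at jig x = -94 mm plus the slide's travel, y = 0.
- stop_pin: Brass stop pin, sprung down, 9 mm thick, with a collar 24 mm in diameter, 67 mm long in all; upright, origin at its lower tip. Tip 28 mm above the table while the keeper holds the collar up (collar then 81 to 87 mm, top 95 mm above the table), 24 mm when riding on the slide's tongue, 13 mm when dropped into the slot. Not to be touched.
- keeper (a joint): Swing of the dark steel keeper lever about its upright hinge, rad, anticlockwise from above: 0 = under the collar, 0.95 = fully aside (stop). Frees the pin from about 0.25; stays where left (friction, under 1.5 N at the tab). Flat bar 10 mm wide, 76 to 81 mm above the table; at 0 it points from the hinge along the jig's -y, and opening moves its tab towards the jig's +x.
- keeper_hinge (a point): Top of the keeper's hinge, on its upright axis, 84 mm above the table, at x 59.5, y 32 mm in the jig's frame.
- keeper_tab (a point): Centre of the face to push (looking to the jig's -x at joint 0) of the upright tab at the keeper's free end, 88 mm from the hinge axis; tab 18 mm wide, 8 mm thick, 76 to 106 mm above the table; the point lies 91 mm above the table, 4 mm off the bar's centre line.
- wagon: model railway wagon body, pale green with a black roof, 94 x 35 x 43 mm, loose; origin at the centre of its underside; only to be left alone
- paint_jar: small round paint jar, 38 mm diameter, 50 mm tall, loose; origin at the centre of its underside; only to be left alone
- glue_bottle: slim white glue bottle, 32 mm diameter, 85 mm tall, loose; origin at the centre of its underside; only to be left alone
- tyre: black rubber model tyre lying flat, 34 mm diameter, 12 mm high, loose; origin at the centre of its underside; only to be left alone
- sanding_block: plain wooden sanding block 60 x 28 x 22 mm, loose; origin at the centre of its underside; only to be left alone
- screwdriver: screwdriver lying down, 150 mm long, loose; only to be left alone

How it is judged:
By the outcome, as a careful person would: the job done as asked, in the order asked, and still so for the second after the job is handed in, with the robot touching nothing.
It also fails if it takes over 48 s, if anything falls off the work surface, if the arm or the gripper's body presses on something with over 40 N, if the wrist force passes 120 N, or if a joint passes its speed limit or range.

### The arm

A 6-joint arm with a two-finger parallel gripper is mounted at the origin on the work surface. World frame = base frame: x ahead of the robot, y to its left, z up, the work surface at z = 0. Lengths are in m, angles in rad, forces in N, time in s.
With the tool pointing down it reaches from about 0.425 to 0.95 m from the base axis. Payload 3.5 kg.
Tool frame: the origin (TCP) lies midway between the tips of the shut fingers; the grasp point (between the pads) lies 19 mm behind it; z points along the fingers, x is the direction in which the jaws open and shut, and the axes are right-handed (so a half turn about z gives the same grasp; the last joint's range is limited). The gripper opens to 85 mm and grips with 20 to 120 N. Pads are 22 mm wide; open, the fingers measure 114 mm over their backs; the gripper's body (76 mm by 85 mm) begins 54 mm behind the grasp point. The pads swing forward as they close: fully open they stand 13 mm farther back than shut.
Start: joints at [1.015, 0.286, 1.577, -0, 1.279, -0.15], TCP at [0.266, 0.62, 0.231] pointing down, gripper open.
Joint ranges: [-2.77, 2.77], [-0.9, 2.22], [0.21, 2.48], [-1.53, 4.67], [0.24, 2.81], [-2.84, 2.84]. Speed limits (rad/s): [2.79, 2.79, 3.14, 3.14, 3.14, 3.14].

### API

Orientations are given as [roll, pitch, yaw] about the fixed x, y, z axes, in that order (R = Rz(yaw) Ry(pitch) Rx(roll)).
In Python, from station import state, optics, ctrl gives the robot as it stands. The module is installed in compiled form; this text tells all that it offers.
- The arm moves only by the shell command python3 -m handwheel 'ROWS' [FORCE]. ROWS is JSON, a list that holds one entry, the list of rows, each a list of 7 numbers: the shift along the world's x, y, z in mm, then the turn, a rotation vector about the world's x, y, z in rad, then the finger opening in mm, from 0 to 85.4. A call has 1 to 8 rows; each row is the pose to reach, as a shift and turn from the pose commanded when the call began; what a row does not reach only later rows make up. A row lasts 1/12 s, in which the tool goes at most 41.7 mm and 7.16 degrees, less where a joint would pass 70% of its speed; a pose out of reach is approached as far as the arm can. A call with a gripper value outside its range is refused whole. The fingers move at their own pace and stop on an object; FORCE is the grip in N (left out, the last holds). Time passes only in rows, so rows that repeat a pose let the fingers close. It gives the time, the measured TCP pose, the force and the opening at its end, in the units of the state.
- state(): the state, without advancing time (a new reading comes with each control period).
- optics.capture(name): name is "scene" or "side" or "wrist"; returns (picture, depth): 420x560x3 uint8, red, green, blue; 420x560 float32, m along the optical axis (not along the pixel's ray), 0 where there is no reading.
- optics.calibration(name): a dict with "K" (3x3 intrinsics, pixels), "D" ([k1, k2, p1, p2, k3] as OpenCV has them; the pictures are not rectified), "cam_to_world" (4x4, takes a point from camera to world coordinates). Camera axes: x right, y down, z forward; pixel columns grow to the right and rows downward; lengths in m; the calibration is good to about 2 mm. A picture is of the moment at which its call begins: read the wrist's pose just before it. calibration takes no time and is no camera call; for the wrist camera it gives the pose at the moment of the call.
- ctrl.finish_job(): hands the job in, once; it reports no verdict.
The state is a dict: "clock": time; "joints": joint angles; "qvel": joint speeds; "joint_efforts": joint torques, N m; "tcp_pos": TCP position; "tcp_rot": TCP orientation; "wrist_force": force on the tool from outside, world axes, zero at the start; "moment": the same for the moment, N m; "width": finger opening in m.
Only numpy, scipy, OpenCV 4.12 (cv2) and the standard library are available. Lean on these libraries where they do the work, as an engineer would, in place of code of your own. Each camera call takes 0.05 s, during which the arm holds its last target.

## Working session

There is one attempt and no reset: what is moved stays moved. The work goes in short steps, Python scripts to look and compute and a shell command to move; the robot and the scene stay as the last step left them, time stands still between calls to the robot, and variables do not carry over. Pictures are saved under pics/ and viewed, and the job is handed in when it is done.

```bash
mkdir -p pics
python3 - <<'E'
from station import state, optics, ctrl
import cv2,numpy as np
s=state();print(s)
for n in ["scene","side","wrist"]:
    c=optics.calibration(n)
    p,d=optics.capture(n)
    cv2.imwrite(f"pics/{n}0.png",cv2.cvtColor(p,cv2.COLOR_RGB2BGR)); np.savez(f"{n}0.npz",p=p,d=d,K=c["K"],D=c["D"],T=c["cam_to_world"])
    print(n,np.round(c["K"],1).tolist(),c["D"],np.round(c["cam_to_world"],3).tolist())
E
```

```text
{'clock': 0.0, 'joints': array([ 1.01498301e+00,  2.87174290e-01,  1.57816327e+00, -3.12811017e-05,
        1.27860696e+00, -1.49984591e-01]), 'qvel': array([-6.88902303e-04,  1.50359895e-03, -8.31569424e-05, -6.93516403e-04,
       -1.00287549e-03,  2.11544194e-03]), 'joint_efforts': array([ 1.05745883e-03, -4.06000364e+01, -2.92615181e+01, -1.43444977e-04,
        5.93526711e-03, -4.43350530e-06]), 'tcp_pos': array([0.26609795, 0.61962449, 0.22994886]), 'tcp_rot': array([-3.14127083e+00,  2.32994279e-03,  1.16497702e+00]), 'wrist_force': array([ 0.0037582 ,  1.0934295 , -0.81596886]), 'moment': array([-0.02028577, -0.02193914, -0.04964931]), 'width': 0.08544919778028581}
scene [[481.1, 0.0, 283.6], [0.0, 481.1, 209.8], [0.0, 0.0, 1.0]] [-0.01760947  0.          0.          0.          0.        ] [[-0.848, 0.429, -0.31, 0.818], [0.529, 0.689, -0.495, 0.415], [0.001, -0.584, -0.812, 0.751], [0.0, 0.0, 0.0, 1.0]]
side [[425.3, 0.0, 287.6], [0.0, 425.3, 211.0], [0.0, 0.0, 1.0]] [-0.00916643  0.          0.          0.          0.        ] [[0.92, -0.204, 0.335, 0.272], [-0.392, -0.469, 0.791, -0.605], [-0.004, -0.859, -0.512, 0.477], [0.0, 0.0, 0.0, 1.0]]
wrist [[373.5, 0.0, 279.5], [0.0, 373.5, 208.9], [0.0, 0.0, 1.0]] [-0.09360914  0.          0.          0.          0.        ] [[0.395, 0.888, 0.237, 0.206], [0.919, -0.381, -0.103, 0.645], [-0.001, 0.258, -0.966, 0.373], [0.0, 0.0, 0.0, 1.0]]
```

View pics/scene0.png

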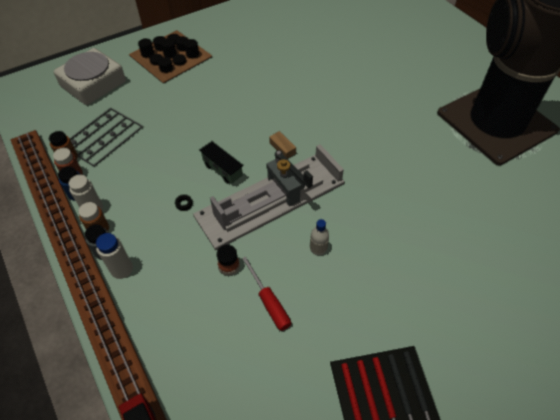

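View pics/side0.png

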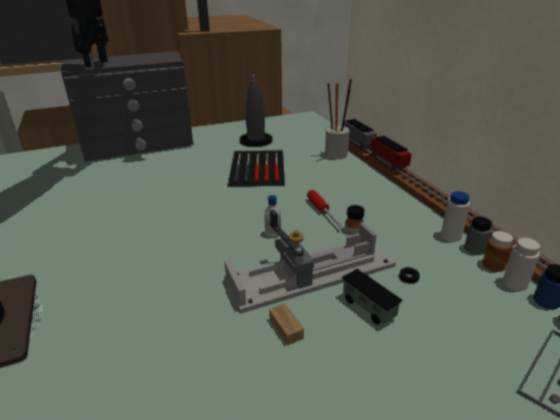

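View pics/wrist0.png

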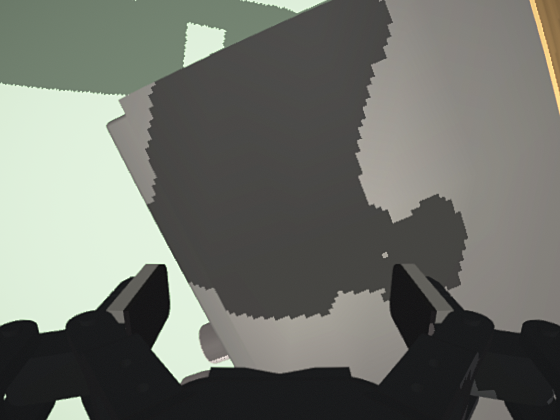

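The scene picture shows the jig in the middle, with the push plate at about (220,208), the pin collar at (284,165) and the fence at (328,162). The wagon, bottle, jar, screwdriver, tyre and block lie around it. I'll enlarge it and get points.

```bash
cat > h.py <<'E'
import numpy as np,cv2
def load(f):
    z=np.load(f);return z["p"],z["d"],z["K"],z["D"],z["T"]
def ray(px,K,D,T):
    u=cv2.undistortPoints(np.array(px,float).reshape(-1,1,2),K,D).reshape(-1,2)
    d=np.c_[u,np.ones(len(u))]@T[:3,:3].T
    return T[:3,3],d
def onz(px,z,K,D,T):
    o,d=ray(px,K,D,T); return o+d*((z-o[2])/d[:,2])[:,None]
def cloud(d,K,D,T):
    v,u=np.mgrid[0:d.shape[0],0:d.shape[1]]
    n=cv2.undistortPoints(np.c_[u.ravel(),v.ravel()].astype(float).reshape(-1,1,2),K,D).reshape(-1,2)
    c=np.c_[n,np.ones(len(n))]*d.reshape(-1,1)
    return (c@T[:3,:3].T+T[:3,3]).reshape(*d.shape,3)
def proj(P,K,D,T):
    R=T[:3,:3].T; t=-R@T[:3,3]
    return cv2.projectPoints(np.array(P,float).reshape(-1,1,3),cv2.Rodrigues(R)[0],t,K,D)[0].reshape(-1,2)
E
python3 - <<'E'
from h import *
for n,(x0,y0,x1,y1) in {"scene":(180,120,360,255),"side":(210,180,410,330)}.items():
    p,d,K,D,T=load(n+"0.npz")
    c=cv2.resize(p[y0:y1,x0:x1],None,fx=4,fy=4,interpolation=cv2.INTER_CUBIC)
    c=np.clip(c.astype(float)*1.6,0,255).astype(np.uint8)
    cv2.imwrite(f"pics/{n}0z.png",c[:,:,::-1])
    P=cloud(d,K,D,T)
    print(n,"valid",(d>0).mean())
    m=(d>0)&(P[...,2]>0.004)&(P[...,2]<0.12)
    m[:y0]=0;m[y1:]=0;m[:,:x0]=0;m[:,x1:]=0
    k=cv2.connectedComponentsWithStats(m.astype(np.uint8))
    for i in range(1,k[0]):
        if k[2][i,4]>40:
            q=P[k[1]==i]; print(k[2][i],np.round(q.min(0),3),np.round(q.max(0),3))
E
```

```text
scene valid 0.9960799319727891
[ 193  131  151  124 6979] [ 0.396 -0.212  0.004] [0.696 0.021 0.107]
[ 199  141   44   43 1000] [ 0.558 -0.242  0.004] [ 0.613 -0.145  0.045]
[180 194  13  16 123] [ 0.672 -0.174  0.004] [ 0.701 -0.141  0.014]
[310 219  19  36 526] [0.508 0.049 0.004] [0.541 0.08  0.085]
side valid 0.996016156462585
[227 180  58   7 342] [0.494 0.242 0.004] [0.632 0.318 0.016]
[392 180  18  15 128] [0.868 0.083 0.004] [0.889 0.157 0.024]
[307 187  35  40 368] [0.639 0.011 0.004] [0.683 0.205 0.03 ]
[ 223  194  180  131 9841] [ 0.392 -0.247  0.004] [0.723 0.209 0.109]
[399 267  11  16 138] [ 0.669 -0.175  0.004] [ 0.694 -0.145  0.016]
[269 302  35  28 610] [ 0.429 -0.213  0.004] [ 0.465 -0.134  0.026]
```

```bash
ls pics
```

```text
scene0.png
scene0z.png
side0.png
side0z.png
wrist0.png
```

View pics/scene0z.png

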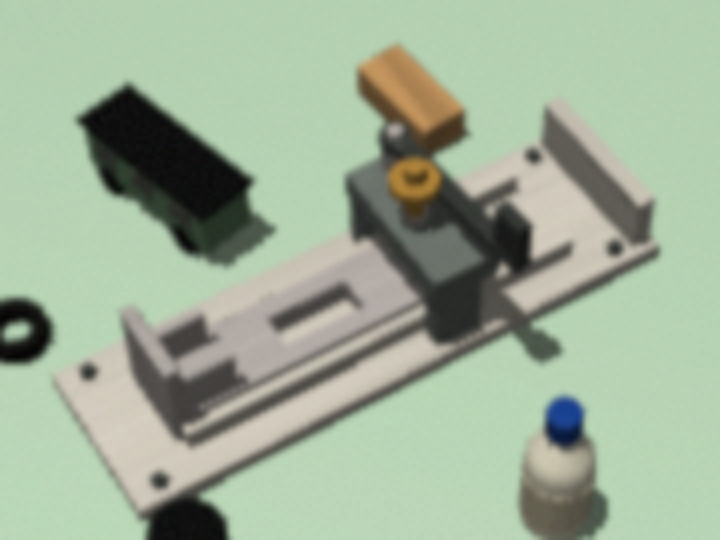

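View pics/side0z.png

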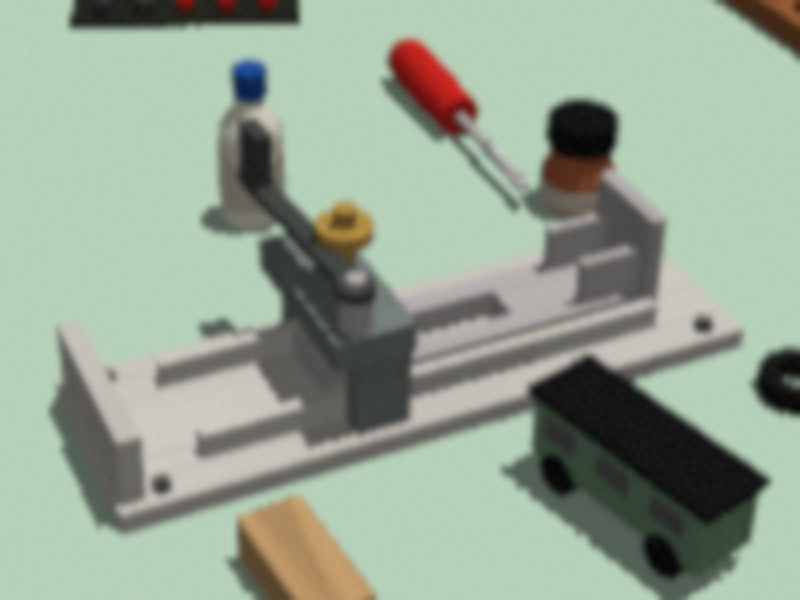

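Run:
```python
from h import *
for n,pts in {"scene":[(220,208),(284,165),(328,162),(320,235)],"side":[(365,238),(297,237),(235,280)]}.items():
    p,d,K,D,T=load(n+"0.npz");P=cloud(d,K,D,T)
    for a in pts: print(n,a,np.round(P[a[1],a[0]],3))
    print(proj([[0,0,0]],K,D,T))
    print(T.round(4).tolist())
```

```text
scene (220, 208) [ 0.649 -0.068  0.062]
scene (284, 165) [ 0.511 -0.075  0.087]
scene (328, 162) [ 0.407 -0.077  0.031]
scene (320, 235) [0.53  0.071 0.06 ]
[[496.05823909 120.81377547]]
[[-0.8484, 0.4293, -0.3097, 0.8182], [0.5294, 0.6889, -0.4951, 0.415], [0.0008, -0.584, -0.8118, 0.7513], [0.0, 0.0, 0.0, 1.0]]
side (365, 238) [ 0.643 -0.082  0.047]
side (297, 237) [ 0.508 -0.087  0.089]
side (235, 280) [ 0.397 -0.098  0.044]
[[-37.72336458 332.01048678]]
[[0.9198, -0.2038, 0.3353, 0.2722], [-0.3924, -0.4693, 0.791, -0.6054], [-0.0038, -0.8592, -0.5117, 0.4766], [0.0, 0.0, 0.0, 1.0]]
```

Run:
```python
from h import *
for n in ["scene","side"]:
    p,d,K,D,T=load(n+"0.npz")
    for Q in [[.266,.62,.23],[-.62,.266,.23],[.62,-.266,.23],[0,0,.3],[0,0,.5],[.13,.3,.7],[-.3,.13,.7],[.3,-.13,.7]]:
        print(n,Q,proj([Q],K,D,T).round(), "z",(T[:3,:3].T@(np.array(Q)-T[:3,3]))[2].round(2))
p,d,K,D,T=load("wrist0.npz");P=cloud(d,K,D,T)
for a in [(60,150),(130,110),(250,150),(400,120),(450,250),(215,340),(60,40),(205,40),(500,60)]: print(a,d[a[1],a[0]],np.round(P[a[1],a[0]],3))
# arm points in scene
p,d,K,D,T=load("scene0.npz");P=cloud(d,K,D,T)
for a in [(500,110),(490,120),(515,60),(515,30),(530,10),(545,130)]: print(a,np.round(P[a[1],a[0]],3))
p,d,K,D,T=load("side0.npz");P=cloud(d,K,D,T)
for a in [(85,20),(95,50),(130,100),(10,320)]: print('side',a,np.round(P[a[1],a[0]],3))
```

```text
scene [0.266, 0.62, 0.23] [[831. 408.]] z 0.49
scene [-0.62, 0.266, 0.23] [[849.   4.]] z 0.94
scene [0.62, -0.266, 0.23] [[171.  64.]] z 0.82
scene [0, 0, 0.3] [[557.  -6.]] z 0.83
scene [0, 0, 0.5] [[ 621. -140.]] z 0.66
scene [0.13, 0.3, 0.7] [[1033. -284.]] z 0.31
scene [-0.3, 0.13, 0.7] [[ 961. -339.]] z 0.53
scene [0.3, -0.13, 0.7] [[ 433. -353.]] z 0.47
side [0.266, 0.62, 0.23] [[99. 71.]] z 1.09
side [-0.62, 0.266, 0.23] [[-625.  199.]] z 0.52
side [0.62, -0.266, 0.23] [[444. 196.]] z 0.51
side [0, 0, 0.3] [[-142.  143.]] z 0.48
side [0, 0, 0.5] [[-254.  -65.]] z 0.38
side [0.13, 0.3, 0.7] [[ -80. -232.]] z 0.55
side [-0.3, 0.13, 0.7] [[-843. -372.]] z 0.28
side [0.3, -0.13, 0.7] [[  40. -432.]] z 0.27
(60, 150) 0.36903918 [0.151 0.423 0.001]
(130, 110) 0.1281764 [0.185 0.597 0.24 ]
(250, 150) 0.13158263 [0.215 0.63  0.24 ]
(400, 120) 0.12879899 [0.226 0.682 0.24 ]
(450, 250) 0.1413345 [0.28  0.685 0.24 ]
(215, 340) 0.2399214 [0.323 0.549 0.163]
(60, 40) 0.34224454 [ 0.057  0.476 -0.   ]
(205, 40) 0.34322643 [0.119 0.606 0.   ]
(500, 60) 0.12315864 [0.22  0.722 0.24 ]
(500, 110) [0.058 0.027 0.081]
(490, 120) [0.06  0.017 0.047]
(515, 60) [0.058 0.011 0.192]
(515, 30) [0.09  0.004 0.263]
(530, 10) [ 0.061 -0.002  0.288]
(545, 130) [-0.061  0.081  0.009]
side (85, 20) [0.259 0.583 0.354]
side (95, 50) [0.264 1.248 0.18 ]
side (130, 100) [0.325 0.578 0.157]
side (10, 320) [ 0.272 -0.605  0.477]
```

Run:
```python
from h import *
W={}
for n,o,pts in [("scene",(180,120),[((53,377),(-125,45)),((141,512),(-125,-45)),((657,245),(165,-45))]),("side",(210,180),[((120,512),(165,45)),((740,335),(-125,45))])]:
    p,d,K,D,T=load(n+"0.npz");P=cloud(d,K,D,T)
    px=[((a[0]+.5)/4-.5+o[0],(a[1]+.5)/4-.5+o[1]) for a,_ in pts]
    w=onz(px,0.010,K,D,T)
    print(n,w.round(4)[:,:2].tolist(),np.linalg.norm(np.diff(w,axis=0),axis=1).round(4))
    J=np.array([b for _,b in pts])/1000.
    # rigid fit
    W[n]=(J,w[:,:2])
    m=(d>0)&(abs(P[...,2]-.010)<.0035)&(P[...,0]>.35)&(P[...,0]<.73)&(P[...,1]>-.2)&(P[...,1]<.06)
    k=cv2.connectedComponentsWithStats(m.astype(np.uint8)); 
    i=1+np.argmax(k[2][1:,4]); r=cv2.minAreaRect((P[k[1]==i][:,:2]*1000).astype(np.float32)); print(n,"rect",r, np.median(P[k[1]==i][:,2]))
def fit(J,w):
    a=J.mean(0);b=w.mean(0);U=(J-a).T@(w-b);th=np.arctan2(U[0,1]-U[1,0],U[0,0]+U[1,1])
    R=np.array([[np.cos(th),-np.sin(th)],[np.sin(th),np.cos(th)]]);t=b-R@a
    return th,t,((J@R.T+t-w)*1000).round(1)
for k in W: print(k,fit(*W[k]))
th,t,r=fit(np.vstack([W[k][0] for k in W]),np.vstack([W[k][1] for k in W]));print("both",th,t,r)
np.save("jig.npy",[th,*t])
```

```text
scene [[0.6858, -0.1196], [0.6846, -0.0314], [0.3965, -0.0338]] [0.0883 0.2881]
scene rect ((540.9131469726562, -78.5550537109375), (289.7157897949219, 92.78744506835938), 0.5989041328430176) 0.0087769531808497
side [[0.3944, -0.1242], [0.6808, -0.1269]] [0.2864]
side rect ((537.8604125976562, -82.01721954345703), (290.68994140625, 93.57891845703125), 0.3733874261379242) 0.012008670461059856
scene (np.float64(-3.130820412480064), array([ 0.56076554, -0.07691808]), array([[ 0.5, -0.9],
       [ 0.7,  0.8],
       [-1.2,  0.1]]))
side (np.float64(3.1324339732077493), array([ 0.55804357, -0.08073042]), array([[-1.8,  0. ],
       [ 1.8, -0. ]]))
both -3.138947412219864 [ 0.55939052 -0.07821023] [[-1.3 -3.2]
 [-0.3 -1.5]
 [-2.2  0.2]
 [ 0.1  0.6]
 [ 3.7  4. ]]
```

Run:
```python
from h import *
th,tx,ty=-3.135,.5595,-.0795
R=np.array([[np.cos(th),-np.sin(th)],[np.sin(th),np.cos(th)]])
J=lambda x,y,z:[*(R@[x/1000,y/1000]+[tx,ty]),z/1000]
pts=dict(face=J(-94,0,40),hinge=J(59.5,32,84),tab=J(55.5,-56,91),pin=J(50,0,95))
for k,v in pts.items(): print(k,np.round(v,4))
for n in ["scene","side"]:
    p,d,K,D,T=load(n+"0.npz");P=cloud(d,K,D,T)
    q=proj(list(pts.values()),K,D,T);print(n,dict(zip(pts,q.round(1).tolist())))
    # high points: tab 97-106mm
    L=(P[...,:2]-[tx,ty])@R*1000
    reg=(d>0)&(abs(L[...,0])<150)&(abs(L[...,1])<75)
    for nm,lo,hi,ex in [("tab",.097,.110,L[...,1]<-30),("pin",.089,.1,abs(L[...,1])<25),("plate",.055,.07,L[...,0]<-60),("hinge",.081,.09,L[...,1]>20)]:
        m=reg&(P[...,2]>lo)&(P[...,2]<hi)&ex
        if m.sum(): print(n,nm,m.sum(),"jig",np.median(L[m],0).round(1),L[m].min(0).round(1),L[m].max(0).round(1))
    im=np.clip(p.astype(float)*1.6,0,255).astype(np.uint8)[:,:,::-1].copy()
    o=(180,120) if n=="scene" else (210,180)
    z=cv2.resize(im[o[1]:o[1]+150,o[0]:o[0]+200],None,fx=4,fy=4,interpolation=cv2.INTER_CUBIC)
    for a in q: cv2.circle(z,tuple(int(round((c+.5-b)*4)) for c,b in zip(a,o)),3,(0,0,255),-1)
    cv2.imwrite(f"pics/{n}_chk.png",z)
    # jar/bottle
    for nm,lo,hi,cx,cy in [("jar",.035,.055,.66,.0),("bottle",.06,.09,.525,.065)]:
        m=(d>0)&(P[...,2]>lo)&(P[...,2]<hi)&(abs(P[...,0]-cx)<.06)&(P[...,1]-cy>-.02)&(P[...,1]-cy<.08)
        if m.sum(): print(n,nm,P[m].min(0).round(3),P[m].max(0).round(3))
```

```text
face [ 0.6535 -0.0789  0.04  ]
hinge [ 0.5002 -0.1119  0.084 ]
tab [ 0.5036 -0.0239  0.091 ]
pin [ 0.5095 -0.0798  0.095 ]
scene {'face': [216.2, 212.2], 'hinge': [278.4, 151.2], 'tab': [302.9, 180.5], 'pin': [283.3, 160.1]}
scene tab 57 jig [ 64.5 -58. ] [ 60.7 -65.6] [ 69.9 -48.2]
scene pin 25 jig [48.5 -0.6] [44.1 -5.2] [53.3  4.6]
scene plate 115 jig [-91.5  -3.2] [-95.3 -23.2] [-86.7  21.9]
scene hinge 12 jig [58.6 31.4] [52.5 21.3] [62.9 33. ]
scene jar [ 0.663 -0.007  0.035] [0.697 0.028 0.052]
scene bottle [0.515 0.054 0.06 ] [0.535 0.071 0.085]
side {'face': [368.4, 238.8], 'hinge': [298.8, 248.7], 'tab': [279.6, 217.5], 'pin': [296.0, 231.2]}
side tab 70 jig [ 70.1 -50. ] [ 64.2 -62.5] [ 72.8 -43.6]
side pin 77 jig [53.7  5.4] [41.9 -6.5] [64.1 14.4]
side plate 149 jig [-85.3   5.6] [-92.3 -22.1] [-82.5  25.1]
side hinge 78 jig [62.3 34.4] [53.3 20.8] [69.4 42.4]
side jar [ 0.658 -0.01   0.036] [0.694 0.024 0.054]
side bottle [0.507 0.048 0.06 ] [0.534 0.068 0.089]
```

```bash
cd pics && python3 -c "
import cv2;import numpy as np
a=cv2.imread('scene_chk.png');b=cv2.imread('side_chk.png')
cv2.imwrite('chk.png',cv2.resize(np.vstack([a,b]),None,fx=.5,fy=.5) if 0 else np.vstack([a[0:0],a]))"
```

```text
(no output)
```

View pics/scene_chk.png

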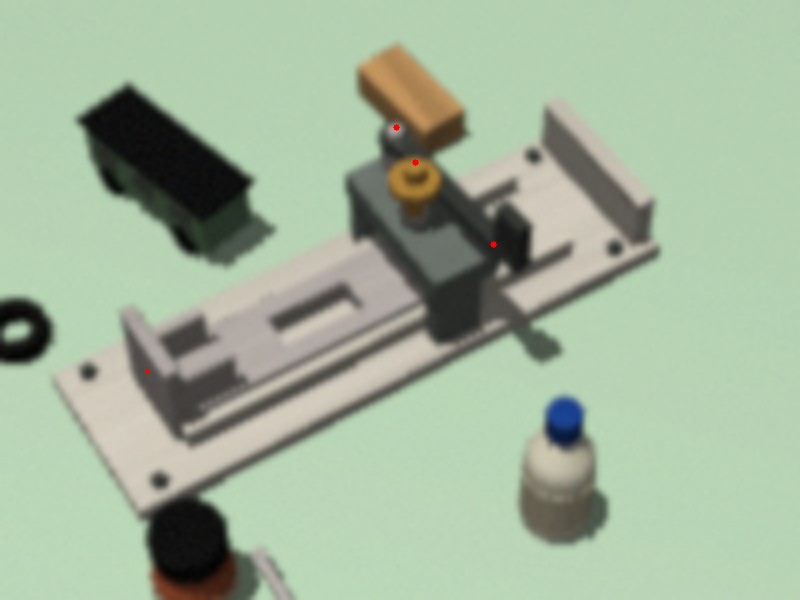

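View pics/side_chk.png

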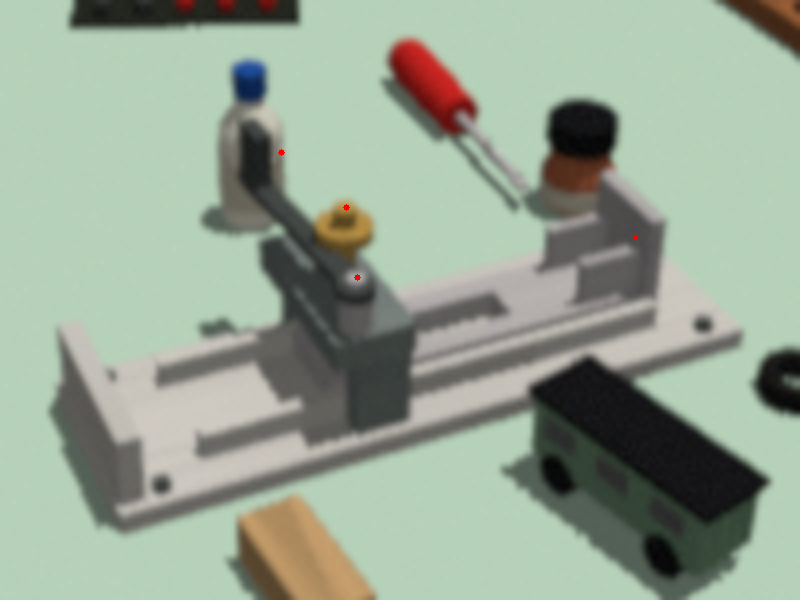

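The yaw measures about 180°, so the jig's push-in direction is world −x. The text says roughly +y, but both cameras agree and the base and gripper project where they should. The hinge, push face and pin project onto their features. The tab face sits about 4 mm further round, at jig x≈60. The arm goes up first because a cabinet top lies just under the fingertips.

```bash
python3 -m handwheel '[[[0,0,35,0,0,0,85],[0,0,70,0,0,0,85],[0,0,100,0,0,0,85],[14,-33,100,0,0,-0.12,40],[28,-66,100,0,0,-0.24,0],[42,-99,100,0,0,-0.36,0],[56,-132,100,0,0,-0.48,0],[70,-165,100,0,0,-0.60,0]]]' 30
```

```text
clock: 0.82
tcp_pos: [0.3365, 0.4536, 0.3309]
tcp_rot: [3.141, 0.001, 0.56]
wrist_force: [1.1, 0.2, 0.9]
width: 0.025
```

```bash
python3 -m handwheel '[[[12,-29,0,0,0,-0.12,0],[24,-58,0,0,0,-0.24,0],[36,-87,0,0,0,-0.36,0],[48,-116,0,0,0,-0.48,0],[60,-145,0,0,0,-0.60,0],[72,-174,0,0,0,-0.72,0],[84,-203,0,0,0,-0.84,0],[97,-236,0,0,0,-0.96,0]]]'
python3 -m handwheel '[[[12,-29,0,0,0,-0.12,0],[24,-58,0,0,0,-0.24,0],[36,-87,0,0,0,-0.36,0],[48,-116,0,0,0,-0.48,0],[60,-145,0,0,0,-0.60,0],[72,-174,0,0,0,-0.72,0],[84,-203,0,0,0,-0.84,0],[97,-236,0,0,0,-0.96,0]]]'
```

```text
clock: 1.48
tcp_pos: [0.4334, 0.218, 0.3311]
tcp_rot: [-3.141, 0.0, -0.4]
wrist_force: [1.1, 0.4, 0.2]
width: -0.0001
clock: 2.15
tcp_pos: [0.5305, -0.0179, 0.3311]
tcp_rot: [3.141, 0.001, -1.361]
wrist_force: [0.6, -0.3, -0.2]
width: -0.0001
```

```bash
python3 -m handwheel '[[[0,0,-40,0,0,-0.11,0],[0,0,-80,0,0,-0.21,0],[0,0,-120,0,0,-0.21,0],[0,0,-160,0,0,-0.21,0],[0,0,-190,0,0,-0.21,0],[0,0,-190,0,0,-0.21,0]]]'
python3 - <<'E'
from h import *
from station import state,optics
print(state()["tcp_pos"])
for n in ["scene","side","wrist"]:
    c=optics.calibration(n)
    p,d=optics.capture(n)
    np.savez(f"{n}1.npz",p=p,d=d,K=c["K"],D=c["D"],T=c["cam_to_world"])
    im=np.clip(p.astype(float)*1.6,0,255).astype(np.uint8)[:,:,::-1]
    if n!="wrist":
        o=(180,80) if n=="scene" else (210,150)
        im=cv2.resize(im[o[1]:o[1]+180,o[0]:o[0]+200],None,fx=3,fy=3,interpolation=cv2.INTER_CUBIC)
    cv2.imwrite(f"pics/{n}1.png",im)
a=cv2.imread("pics/scene1.png");b=cv2.imread("pics/side1.png")
E
```

```text
clock: 2.65
tcp_pos: [0.5248, -0.0157, 0.1332]
tcp_rot: [3.126, 0.004, -1.565]
wrist_force: [-0.4, -0.9, -1.1]
width: -0.0
[ 0.52481645 -0.01572509  0.13324288]
```

View pics/scene1.png

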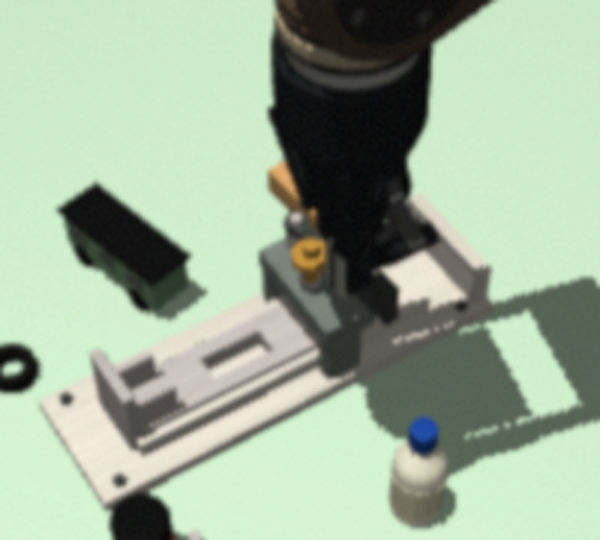

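View pics/side1.png

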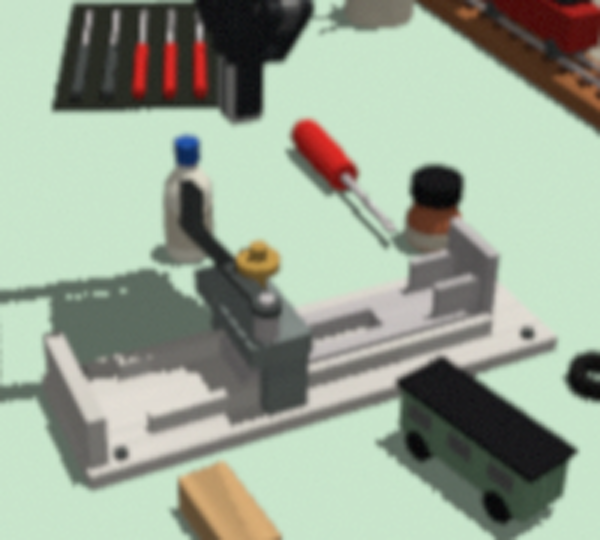

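View pics/wrist1.png

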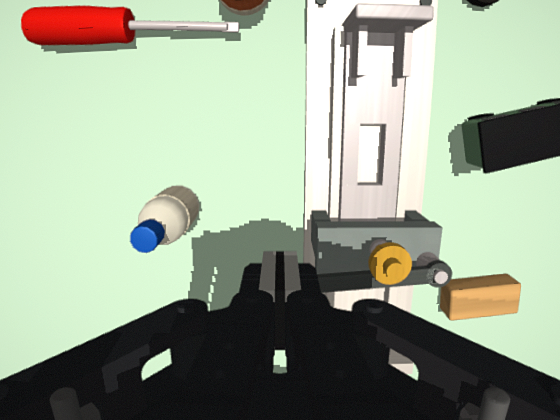

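```bash
python3 -m handwheel '[[[0,0,0,0,0,0,0],[0,0,0,0,0,0,0],[0,0,0,0,0,0,0]]]'; python3 -c "
from h import *
p,d,K,D,T=load('wrist1.npz');P=cloud(d,K,D,T)
th,tx,ty=-3.135,.5595,-.0795
for z,a in [(.087,(391,263)),(.084,(440,272)),(.064,(390,10)),(.01,(305,215))]: print(a,onz([a],z,K,D,T).round(4),P[a[1],a[0]].round(4))"
```

```text
clock: 3.05
tcp_pos: [0.5319, -0.0171, 0.1438]
tcp_rot: [-3.137, -0.001, -1.565]
wrist_force: [-0.5, -0.1, -0.2]
width: -0.0002
(391, 263) [[ 0.511  -0.0813  0.087 ]] [ 0.5136 -0.0793  0.0931]
(440, 272) [[ 0.5038 -0.1124  0.084 ]] [ 0.5036 -0.1126  0.0836]
(390, 10) [[ 0.65   -0.0774  0.064 ]] [ 0.6499 -0.0773  0.0645]
(305, 215) [[ 0.5173 -0.0368  0.01  ]] [ 0.5172 -0.0368  0.0096]
```

The wrist picture shows the pin collar at (391,263) and the hinge at (440,272). Both agree with the jig fit to about 3 mm. Next I go down behind the tab.

```bash
python3 -m handwheel '[[[0,0,-14,0,0,0,0],[0,-1,-28,0,0,0,0],[0,-3,-42,0,0,0,0],[0,-5,-54,0,0,0,0],[0,-5,-54,0,0,0,0],[0,-5,-54,0,0,0,0]]]'
```

```text
clock: 3.55
tcp_pos: [0.5303, -0.0219, 0.0873]
tcp_rot: [3.141, 0.0, -1.565]
wrist_force: [0.4, 0.5, 0.1]
width: 0.0005
```

```bash
python3 -m handwheel '[[[-6,-1,0,0,0,0,0],[-13,-1,0,0,0,0,0],[-18,0,0,0,0,0.05,0],[-22,0,0,0,0,0.1,0],[-27,0,0,0,0,0.15,0],[-31,0,0,0,0,0.2,0],[-36,-1,0,0,0,0.25,0],[-40,-1,0,0,0,0.3,0]]]'
python3 - <<'E'
from h import *
from station import state,optics
for n in ["side"]:
    p,d=optics.capture(n)
    im=np.clip(p.astype(float)*1.6,0,255).astype(np.uint8)[:,:,::-1]
    o=(210,150)
    cv2.imwrite(f"pics/{n}2.png",cv2.resize(im[o[1]:o[1]+180,o[0]:o[0]+200],None,fx=3,fy=3,interpolation=cv2.INTER_CUBIC))
E
```

```text
clock: 4.22
tcp_pos: [0.4904, -0.0228, 0.0884]
tcp_rot: [-3.14, -0.001, -1.263]
wrist_force: [0.6, 0.2, 0.8]
width: 0.0003
```

View pics/side2.png

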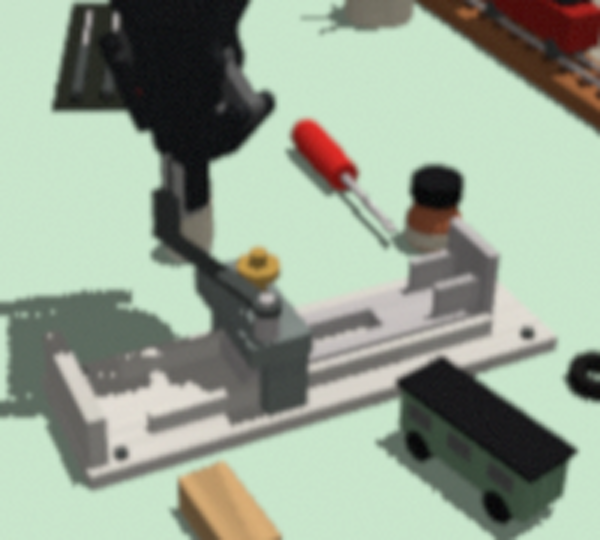

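The tab at (165,210) has been moved and the collar has sunk a little, so the push works. I continue the arc.

```bash
python3 -m handwheel '[[[-5,-1,0,0,0,0.05,0],[-9,-2,0,0,0,0.1,0],[-13,-3,0,0,0,0.15,0],[-17.5,-4,0,0,0,0.2,0],[-22,-5.5,0,0,0,0.25,0],[-26,-7,0,0,0,0.3,0],[-30,-9,0,0,0,0.35,0],[-34,-11,0,0,0,0.4,0]]]'
python3 -m handwheel '[[[-4,-3,0,0,0,0.05,0],[-7,-6,0,0,0,0.1,0],[-10,-8,0,0,0,0.14,0],[-13,-10,0,0,0,0.18,0],[-15,-12,0,0,0,0.22,0],[-17,-14,0,0,0,0.25,0]]]'
```

```text
clock: 4.93
tcp_pos: [0.4565, -0.0339, 0.0882]
tcp_rot: [-3.14, -0.001, -0.864]
wrist_force: [0.4, 0.2, -0.3]
width: -0.0005
clock: 5.43
tcp_pos: [0.4393, -0.0478, 0.088]
tcp_rot: [-3.141, -0.001, -0.615]
wrist_force: [-0.1, 0.3, 0.1]
width: 0.0
```

```bash
python3 -m handwheel '[[[-1,-1.5,0,0,0,0,0],[-2,-3,0,0,0,0,0],[-2.5,-4,0,0,0,0,0],[-2.5,-4,0,0,0,0,0]]]'
python3 -m handwheel '[[[-1,-1.5,0,0,0,0,0],[-2,-3,0,0,0,0,0],[-2,-3,0,0,0,0,0]]]'
```

```text
clock: 5.77
tcp_pos: [0.4375, -0.0507, 0.0879]
tcp_rot: [-3.138, 0.0, -0.618]
wrist_force: [3.5, 6.3, 0.9]
width: -0.0001
clock: 6.02
tcp_pos: [0.4372, -0.0512, 0.0881]
tcp_rot: [-3.129, -0.0, -0.621]
wrist_force: [8.7, 15.7, -0.5]
width: 0.0
```

The force rose along the face normal without further motion, so the lever is at its stop. I back off and lift.

```bash
python3 -m handwheel '[[[4,6,0,0,0,0,0],[8,12,0,0,0,0,0],[14,20,0,0,0,0,0],[16,22,20,0,0,0,0],[16,22,55,0,0,0,0],[16,22,90,0,0,0,0],[16,22,90,0,0,0,0],[16,22,90,0,0,0,0]]]'
python3 - <<'E'
from h import *
from station import state,optics
for n in ["scene","side"]:
    p,d=optics.capture(n);c=optics.calibration(n)
    np.savez(f"{n}3.npz",p=p,d=d,K=c["K"],D=c["D"],T=c["cam_to_world"])
    im=np.clip(p.astype(float)*1.6,0,255).astype(np.uint8)[:,:,::-1]
    o=(180,80) if n=="scene" else (210,150)
    cv2.imwrite(f"pics/{n}3.png",cv2.resize(im[o[1]:o[1]+180,o[0]:o[0]+200],None,fx=3,fy=3,interpolation=cv2.INTER_CUBIC))
E
```

```text
clock: 6.68
tcp_pos: [0.4529, -0.0332, 0.1801]
tcp_rot: [-3.14, -0.006, -0.615]
wrist_force: [0.0, 0.2, -0.5]
width: 0.0002
```

View pics/side3.png

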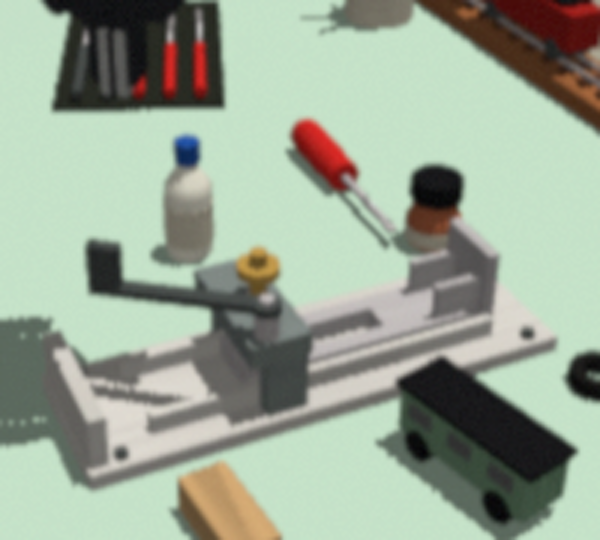

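View pics/scene3.png

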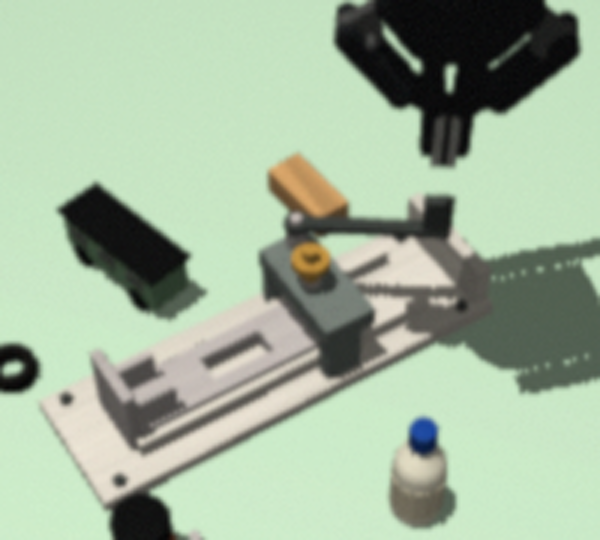

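The lever now lies fully aside, pointing towards the fence with its tab at (435,215) in the scene picture. The neighbours are unmoved. Next I go to the push plate.

```bash
python3 -m handwheel '[[[30,-6,0,0,0,-0.12,0],[60,-12,0,0,0,-0.24,0],[90,-18,0,0,0,-0.36,0],[120,-24,0,0,0,-0.48,0],[150,-30,0,0,0,-0.60,0],[180,-36,0,0,0,-0.72,0],[210,-42,0,0,0,-0.84,0],[237,-46,0,0,0,-0.955,0]]]'
python3 -m handwheel '[[[0,0,0,0,0,0,0],[0,0,-30,0,0,0,0],[0,0,-60,0,0,0,0],[0,0,-90,0,0,0,0],[0,0,-90,0,0,0,0],[0,0,-90,0,0,0,0]]]'
```

```text
clock: 7.45
tcp_pos: [0.6883, -0.0791, 0.1739]
tcp_rot: [3.137, 0.001, -1.576]
wrist_force: [-0.0, -0.2, 0.4]
width: 0.0002
clock: 7.95
tcp_pos: [0.6848, -0.078, 0.0832]
tcp_rot: [3.133, 0.002, -1.569]
wrist_force: [0.4, -0.0, 0.3]
width: 0.0001
```

```bash
python3 -m handwheel '[[[0,0,0,0,0,0,0]]]'
python3 - <<'E'
from h import *
from station import state,optics
for n in ["scene","side"]:
    p,d=optics.capture(n)
    im=np.clip(p.astype(float)*1.6,0,255).astype(np.uint8)[:,:,::-1]
    o=(160,100) if n=="scene" else (210,150)
    cv2.imwrite(f"pics/{n}4.png",cv2.resize(im[o[1]:o[1]+180,o[0]:o[0]+220],None,fx=3,fy=3,interpolation=cv2.INTER_CUBIC))
E
```

```text
clock: 8.03
tcp_pos: [0.688, -0.0788, 0.0879]
tcp_rot: [-3.141, -0.0, -1.57]
wrist_force: [-0.0, -0.0, 1.2]
width: -0.0
```

View pics/scene4.png

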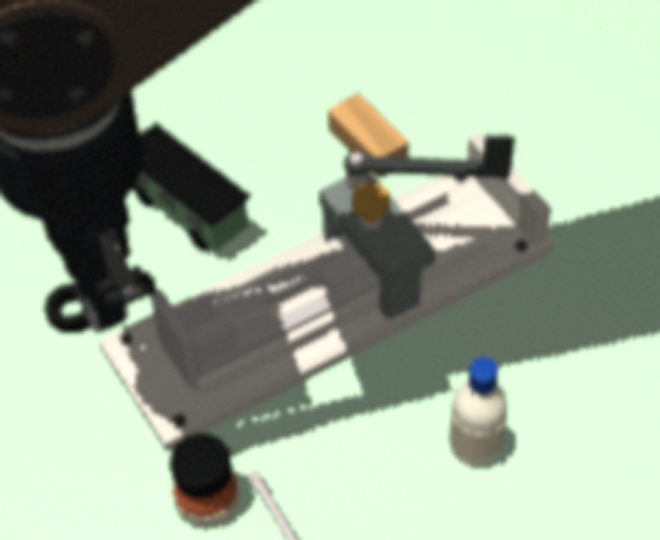

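View pics/side4.png

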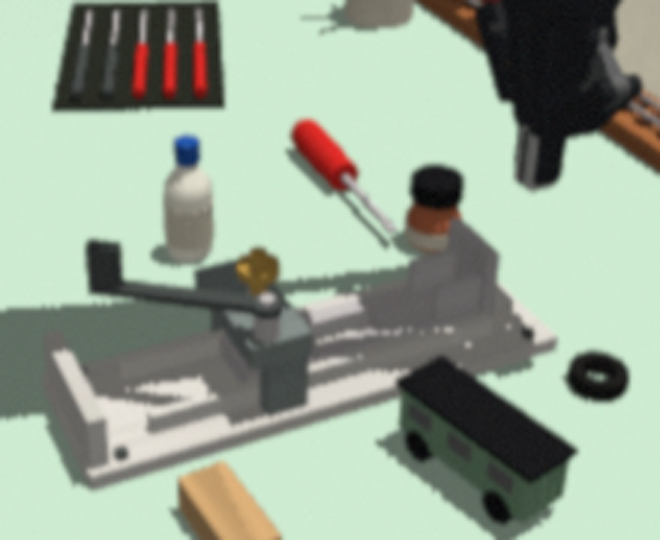

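The finger hangs clear in front of the push plate, with the tyre and jar clear of it. I lower it to 42 mm and push.

```bash
python3 -m handwheel '[[[0,0,-15,0,0,0,0],[0,0,-30,0,0,0,0],[0,0,-46,0,0,0,0],[0,0,-46,0,0,0,0],[0,0,-46,0,0,0,0]]]'
python3 -m handwheel '[[[-8,0,0,0,0,0,0],[-16,0,0,0,0,0,0],[-22,0,0,0,0,0,0],[-28,0,0,0,0,0,0],[-34,0,0,0,0,0,0],[-40,0,0,0,0,0,0],[-40,0,0,0,0,0,0]]]'
```

```text
clock: 8.55
tcp_pos: [0.686, -0.0783, 0.0383]
tcp_rot: [3.136, 0.001, -1.57]
wrist_force: [-0.6, -0.1, 1.6]
width: 0.0
clock: 9.13
tcp_pos: [0.6483, -0.079, 0.0422]
tcp_rot: [-3.138, -0.001, -1.57]
wrist_force: [3.2, 0.2, -1.8]
width: 0.0002
```

```bash
python3 -m handwheel '[[[-7,0,0,0,0,0,0],[-14,0,0,0,0,0,0],[-21,0,0,0,0,0,0],[-28,0,0,0,0,0,0],[-35,0,0,0,0,0,0],[-42,0,0,0,0,0,0],[-47,0,0,0,0,0,0],[-47,0,0,0,0,0,0]]]'
python3 -m handwheel '[[[-2,0,0,0,0,0,0],[-4,0,0,0,0,0,0],[-6,0,0,0,0,0,0],[-6,0,0,0,0,0,0]]]'
```

```text
clock: 9.8
tcp_pos: [0.6022, -0.0793, 0.0424]
tcp_rot: [-3.136, -0.001, -1.57]
wrist_force: [6.6, -0.8, -5.5]
width: 0.0
clock: 10.13
tcp_pos: [0.5969, -0.0794, 0.0424]
tcp_rot: [-3.135, -0.002, -1.57]
wrist_force: [6.4, -0.5, -2.9]
width: 0.0
```

```bash
python3 -m handwheel '[[[-2,0,0,0,0,0,0],[-4,0,0,0,0,0,0],[-4,0,0,0,0,0,0]]]'
python3 -m handwheel '[[[-1.5,0,0,0,0,0,0],[-3,0,0,0,0,0,0],[-3,0,0,0,0,0,0]]]'
```

```text
clock: 10.38
tcp_pos: [0.5944, -0.0795, 0.0426]
tcp_rot: [-3.13, -0.002, -1.571]
wrist_force: [10.2, -0.9, -7.4]
width: 0.0003
clock: 10.63
tcp_pos: [0.5943, -0.0795, 0.0429]
tcp_rot: [-3.122, -0.002, -1.572]
wrist_force: [19.6, -0.1, -12.5]
width: 0.0001
```

The slide is at its end: x = 0.5943 against 0.594 expected, and the force jumps to 20 N. I let it come back and retreat.

```bash
python3 -m handwheel '[[[8,0,0,0,0,0,0],[18,0,0,0,0,0,0],[30,0,0,0,0,0,0],[42,0,0,0,0,0,0],[56,0,0,0,0,0,0],[72,0,0,0,0,0,0],[86,0,0,0,0,0,0],[96,0,0,0,0,0,0]]]'
python3 -m handwheel '[[[0,0,20,0,0,0,0],[0,0,55,0,0,0,0],[0,0,95,0,0,0,0],[10,0,135,0,0,0,0],[15,0,165,0,0,0,0],[15,0,165,0,0,0,0],[15,0,165,0,0,0,0]]]'
python3 - <<'E'
from h import *
from station import state,optics
th,tx,ty=-3.135,.5595,-.0795
R=np.array([[np.cos(th),-np.sin(th)],[np.sin(th),np.cos(th)]])
for n in ["scene","side"]:
    p,d=optics.capture(n);c=optics.calibration(n);K,D,T=c["K"],c["D"],c["cam_to_world"]
    P=cloud(d,K,D,T);L=(P[...,:2]-[tx,ty])@R*1000
    m=(P[...,2]>.055)&(P[...,2]<.068)&(abs(L[...,1])<23)&(L[...,0]>-100)&(L[...,0]<25)
    print(n,"plate",m.sum(),np.median(L[m],0))
    m=(P[...,2]>.06)&(abs(L[...,1])<14)&(abs(L[...,0]-50)<14)
    print("pin top z",P[m][:,2].max())
    im=np.clip(p.astype(float)*1.6,0,255).astype(np.uint8)[:,:,::-1]
    o=(160,100) if n=="scene" else (210,150)
    cv2.imwrite(f"pics/{n}5.png",cv2.resize(im[o[1]:o[1]+180,o[0]:o[0]+220],None,fx=3,fy=3,interpolation=cv2.INTER_CUBIC))
E
```

```text
clock: 11.3
tcp_pos: [0.6845, -0.0789, 0.0418]
tcp_rot: [3.141, -0.0, -1.57]
wrist_force: [-0.6, -0.2, 0.6]
width: -0.0002
clock: 11.88
tcp_pos: [0.7, -0.0792, 0.2106]
tcp_rot: [-3.136, -0.002, -1.57]
wrist_force: [0.2, -0.6, -1.1]
width: -0.0001
scene plate 108 [-53.95332283  -2.50970456]
pin top z 0.08048021534325656
side plate 137 [-47.23952298   3.36548803]
pin top z 0.0841654946996952
```

View pics/scene5.png

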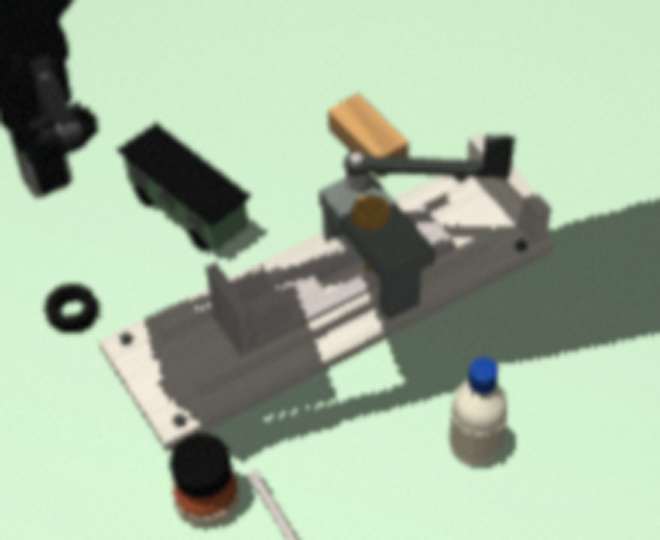

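View pics/side5.png

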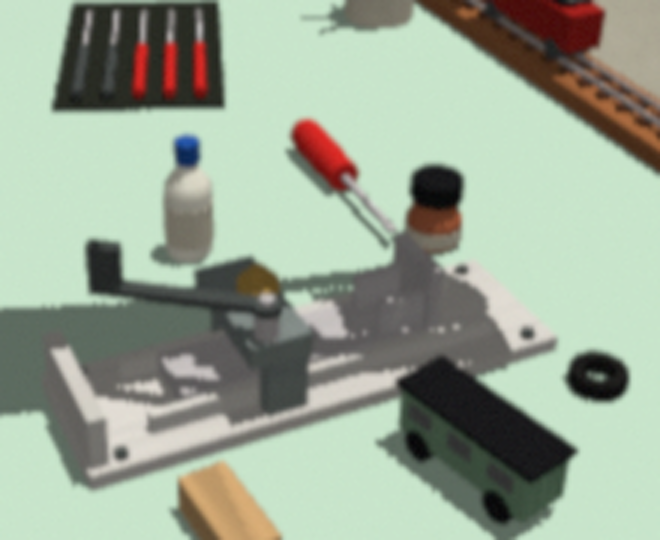

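The plate moved 38 mm (−91.5 to −54.0 from the scene camera, −85.3 to −47.2 from the side camera). The pin top is at 80–84 mm, as expected when dropped. The keeper is aside, the neighbours are unmoved and the robot is clear.

```bash
python3 -c "
from station import ctrl
print(ctrl.finish_job())"
```

```text
the job is handed in; nothing more can be done
None
```

The jig is set: the slide is latched at its middle position, and I handed the job in at about 12 s.

**What I did:** I swung the keeper lever aside with the shut fingertips until it met its stop, at about 18 N. Then I pushed the slide to the end of its travel, where the force jumped to about 20 N sideways at the expected position. I backed the fingers off so the spring brought the slide back, and lifted them clear.

**Last checks before handing in:**
- **Slide:** the push plate stands about 38 mm further in than at the start, as measured by both cameras (37.5 and 38.1 mm).
- **Stop pin:** its top is at 80–84 mm, and 80 mm is expected when it has dropped into the slot. I did not touch it.
- **Keeper:** it lies fully aside.
- **Things around the jig:** they appear unmoved in the pictures, by eye.
- **Robot:** the fingers are clear of everything.

**What disagreed:**
- **Jig direction:** the description gives the jig's yaw as 1.57 ± 0.5, roughly world +y. The scene and side cameras both showed about 3.14, so the slide pushes in towards world −x. I followed the pictures, and the contact positions and forces agreed with that.
- **Keeper start:** the tab face seemed to sit a few millimetres further round than joint 0.
- **Camera agreement:** the scene and side cameras differed by about 3–7 mm in absolute positions.

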